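# Pack the coloured inks into the painter's caddy

### The arm

A 6-joint arm with a two-finger parallel gripper is mounted at the origin on the work surface. World frame = base frame: x ahead of the robot, y to its left, z up, the work surface at z = 0. Lengths are in m, angles in rad, forces in N, time in s.
With the tool pointing down it reaches from about 0.35 to 0.975 m from the base axis. Payload 4.9 kg.
Tool frame: the origin (TCP) lies between the finger pads; the fingertips stand 25 mm ahead of it and the grasp point (between the pads) lies 6 mm ahead of it; z points along the fingers, y is the line along which they close (so a half turn about z gives the same grasp; the last joint's range is limited). The gripper opens to 85 mm and grips with 20 to 120 N. Pads are 22 mm wide; open, the fingers measure 114 mm over their backs; the gripper's body (76 mm by 85 mm) begins 54 mm behind the grasp point. The pads swing forward as they close: fully open they stand 13 mm farther back than shut.
Start: joints at [1.043, 0.053, 1.613, -0, 1.476, -0.119], TCP at [0.248, 0.573, 0.256] pointing down, gripper open.
Joint ranges: [-3.01, 3.01], [-1.01, 2.22], [0.06, 2.58], [-1.02, 4.17], [0.09, 2.62], [-3.14, 3.14]. Speed limits (rad/s): [2.57, 2.57, 3.14, 3.14, 3.14, 3.14].

### API

Orientations are given as a unit quaternion [w, x, y, z].
In Python, from plant import manip gives the robot as it stands.
- The arm moves only by the shell command python3 -m inch 'ROWS'. ROWS is JSON, a list of rows, each a list of 3 entries, a list of its own where there are three numbers: the shift along the tool's x, y, z in m, then the turn, a rotation vector about the tool's x, y, z in rad, then the opening, from 0 (shut) to 1 (fully open). A call has 1 to 8 rows; each row shifts and turns the commanded pose from where the row before left it, along the tool's axes as they then stand; what a row does not reach is not made up. A row lasts 1/10 s, in which the tool goes at most 50 mm and 8.59 degrees, less where a joint would pass 70% of its speed; a pose out of reach is approached as far as the arm can. A call with a gripper value outside its range is refused whole. The fingers move at their own pace and stop on an object; the grip force is fixed at half the most. Time passes only in rows, so rows that do not move let the fingers close. It gives the time, the measured TCP pose, the force, the opening and the grip force at its end, in the units of the state.
- manip.state(): the state, without advancing time (a new reading comes with each control period).
- manip.grab_frame(name): name is "scene" or "top" or "wrist"; returns (picture, depth): 420x560x3 uint8, red, green, blue; 420x560 float32, m along the optical axis (not along the pixel's ray), 0 where there is no reading.
- manip.camera_params(name): a dict with "camera_matrix" (3x3 intrinsics, pixels), "rvec" (rotation vector, rad) and "tvec" (3), from world to camera coordinates, as OpenCV has them. Camera axes: x right, y down, z forward; pixel columns grow to the right and rows downward; lengths in m; the calibration is good to about 2 mm. The wrist camera is an equidistant fisheye: a pixel r from the principal point sees the ray r / f radians off the axis. A picture is of the moment at which its call begins: read the wrist's pose just before it. camera_params takes no time and is no camera call; for the wrist camera it gives the pose at the moment of the call.
- manip.job_done(): hands the job in; it is judged then, once.
Trained networks look in the newest picture that a camera, given by its name, has taken for a name from the list of things; names that differ only in an ending like _2 or _b are one class to them, and where a whole thing is asked for, a point or a joint stands for the part that bears it (a point fixed in the world has none). Each returns a list of dicts, best first, with "score" (0 to 1); they miss things now and then, are a little off and sometimes report something else, mostly with a low value. They report only what shows in the picture. A call takes as long as a camera call.
- manip.look_for(camera, label): "point" ([x, y, z] in m, in world coordinates, good to about 4 mm: the middle of the surface that is visible of it).
The state is a dict: "time": time; "joint_pos": joint angles; "joint_vel": joint speeds; "joint_efforts": joint torques, N m; "tool_pos": TCP position; "tool_rot": TCP orientation; "contact_force": force on the tool from outside, world axes, zero at the start; "ft_torque": the same for the moment, N m; "gripper_width": opening from 0.0 (shut) to 1.0 (fully open); "grasp_force": force on a finger pad.
Only numpy, scipy, OpenCV 4.12 (cv2) and the standard library are available. Lean on these libraries where they do the work, as an engineer would, in place of code of your own. Each camera call takes 0.05 s, during which the arm holds its last target. There are 200 camera calls.

### The job

Pack the painter's caddy: stand the red, the blue and the yellow ink bottle upright in it, each in the compartment with the pad of its own colour; one or more of them must be lifted out of the tightly packed crate. Set them down rather than dropping them, never tip one over, and leave the white and black ink bottles and the flat red tin standing where they are.

Things in the scene. Friction and masses are not known exactly. Their poses are not given: they have to be found in the camera images.
- red_mid (a point): loose round ink bottle, 150 g, upright: red body 52 mm across, 45 mm high, white label round its side; on top a red round cap 24 mm across, from 48 to 76 mm above the underside (take it by the cap from above). Starts alone on the table or in the crate (see ink_white). Point: its centre, 38 mm above its underside, z along its axis. Belongs in the caddy.
- blue_mid (a point): loose round ink bottle, 150 g, upright: blue body 52 mm across, 45 mm high, white label round its side; on top a blue round cap 24 mm across, from 48 to 76 mm above the underside (take it by the cap from above). Starts alone on the table or in the crate (see ink_white). Point: its centre, 38 mm above its underside, z along its axis. Belongs in the caddy.
- yellow_mid (a point): loose round ink bottle, 150 g, upright: yellow body 52 mm across, 45 mm high, white label round its side; on top a yellow round cap 24 mm across, from 48 to 76 mm above the underside (take it by the cap from above). Starts alone on the table or in the crate (see ink_white). Point: its centre, 38 mm above its underside, z along its axis. Belongs in the caddy.
- pad_red: red square pad 60 x 60 x 2 mm, fixed on the floor of one of the caddy's three compartments; marks the place of the red bottle. Origin: centre of its underside, 5 mm above the table (a bottle standing on it has its underside 7 mm above the table); x and y as the caddy's.
- pad_blue: blue square pad 60 x 60 x 2 mm, fixed on the floor of one of the caddy's three compartments; marks the place of the blue bottle. Origin: centre of its underside, 5 mm above the table (a bottle standing on it has its underside 7 mm above the table); x and y as the caddy's.
- pad_yellow: yellow square pad 60 x 60 x 2 mm, fixed on the floor of one of the caddy's three compartments; marks the place of the yellow bottle. Origin: centre of its underside, 5 mm above the table (a bottle standing on it has its underside 7 mm above the table); x and y as the caddy's.
- caddy: dark wooden open caddy, fixed, 82 x 224 x 40 mm high (x, y, z), walls and floor 5 mm thick; three compartments in a row along its y axis, centred at y = -73, 0 and +73 mm, each about 68 to 72 mm square inside, one pad in each, in any order. Origin: centre of its underside, on the table.
- ink_white: the same bottle in white; stays where it is. Origin: centre of its underside. The crate that holds three of the five bottles is a fixed light wood frame without a floor, 175 x 69 mm, 34 mm high: its bottles stand on the table in a straight row 53 mm apart, within about 1 mm of each other and of the walls; the other two bottles stand alone, 80 mm or more from any bottle.
- ink_black: the same bottle in black; stays where it is. Origin: centre of its underside. Alone on the table or in the crate.
- tin: loose flat round red tin of seal paste, 55 mm across, 25 mm high, with a brass disc on its lid; stands alone on the table and stays there. Origin: centre of its underside.

How it is judged:
By the outcome, as a careful person would: the job done as asked, in the order asked, and still so for the second after the job is handed in, with the robot touching nothing.
It also fails if it takes over 93 s, if anything falls off the work surface, if the arm or the gripper's body presses on something with over 40 N, if the wrist force passes 120 N, or if a joint passes its speed limit or range.

## Working session

There is one attempt and no reset: what is moved stays moved. The work goes in short steps, Python scripts to look and compute and a shell command to move; the robot and the scene stay as the last step left them, time stands still between calls to the robot, and variables do not carry over. Pictures are saved under pics/ and viewed, at most 14 in all, crops included, and the job is handed in when it is done.

```bash
ls; mkdir -p pics
cat > h.py <<'E'
import numpy as np, cv2
from plant import manip
from scipy.spatial.transform import Rotation as R
def cam(n):
    c=manip.camera_params(n); return np.array(c["camera_matrix"]),cv2.Rodrigues(np.array(c["rvec"],float))[0],np.array(c["tvec"],float)
def cloud(n):
    p,d=manip.grab_frame(n); K,Rm,t=cam(n)
    v,u=np.mgrid[:420,:560]; X=np.stack([(u-K[0,2])/K[0,0]*d,(v-K[1,2])/K[1,1]*d,d],-1)
    return p,d,(X-t.reshape(3))@Rm
def save(p,n): cv2.imwrite("pics/"+n,p[...,::-1])
def rot():
    q=manip.state()["tool_rot"]; return R.from_quat([q[1],q[2],q[3],q[0]])
E
python3 - <<'E'
from h import *
for c in ("top","scene"):
    p,d,W=cloud(c); save(p,c+"0.png"); np.savez(c+".npz",p=p,W=W,d=d)
    print(c, cam(c)[0][0,0], -cam(c)[1].T@cam(c)[2].reshape(3))
    for n in ["red_mid","blue_mid","yellow_mid","ink_white","ink_black","tin","pad_red","pad_blue","pad_yellow","caddy"]:
        print(n,[(np.round(r["point"],3).tolist(),round(r["score"],2)) for r in manip.look_for(c,n)[:2]])
s=manip.state();print(s["time"],rot().as_matrix().round(3).tolist(),s["tool_pos"])
E
```

```text
pics
top 516.8869960741063 [ 0.43718209 -0.00863207  1.21365286]
red_mid [([0.465, 0.194, 0.046], 0.57)]
blue_mid [([0.48, 0.242, 0.044], 0.83)]
yellow_mid [([0.494, 0.296, 0.044], 0.88), ([0.468, 0.194, 0.048], 0.45)]
ink_white [([0.57, 0.021, 0.047], 0.67)]
ink_black [([0.445, 0.02, 0.047], 0.58), ([0.681, 0.039, 0.026], 0.5)]
tin [([0.68, 0.039, 0.028], 0.75)]
pad_red [([0.546, -0.158, 0.003], 0.65)]
pad_blue [([0.502, -0.298, 0.007], 0.65)]
pad_yellow [([0.524, -0.226, 0.009], 0.64)]
caddy [([0.528, -0.239, 0.033], 0.6)]
scene 419.10805442627736 [1.0796285  0.14368643 0.90442241]
red_mid [([0.477, 0.201, 0.042], 0.59)]
blue_mid [([0.487, 0.249, 0.041], 0.56)]
yellow_mid [([0.499, 0.297, 0.044], 0.79)]
ink_white [([0.537, -0.16, 0.008], 0.55)]
ink_black [([0.458, 0.025, 0.045], 0.7)]
tin [([0.693, 0.037, 0.026], 0.87)]
pad_red [([0.537, -0.161, 0.01], 0.65)]
pad_blue [([0.5, -0.302, 0.007], 0.67), ([0.503, 0.298, 0.043], 0.5)]
pad_yellow [([0.518, -0.23, 0.009], 0.5)]
caddy [([0.524, -0.222, 0.021], 0.84)]
1.1 [[-0.918, 0.398, -0.0], [0.398, 0.918, -0.0], [0.0, -0.0, -1.0]] [0.24845642 0.57345606 0.25629677]
```

View pics/top0.png

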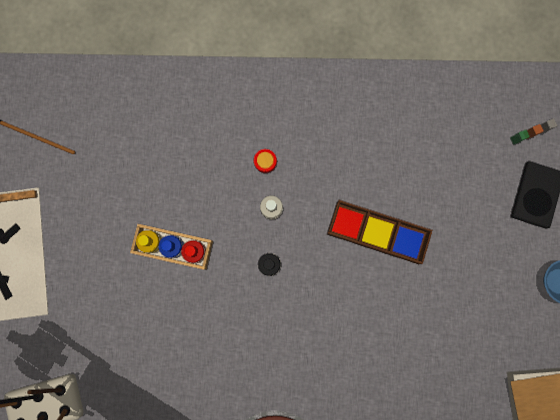

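The top view shows the crate with yellow (147,241), blue (170,246) and red (193,252). The caddy pads are red (347,222), yellow (378,232) and blue (409,242). White (271,207), black (269,264) and the tin (265,160) stand alone.

Run:
```python
from h import *
for c in ("top","scene"):
    f=np.load(c+".npz"); p,W=f["p"],f["W"]; hsv=cv2.cvtColor(p,cv2.COLOR_RGB2HSV); h,s,v=[hsv[...,i].astype(int) for i in range(3)]
    ok=(s>120)&(v>60)&(f["d"]>0)
    M={"red":ok&((h<8)|(h>172)),"blue":ok&(h>100)&(h<135),"yellow":ok&(h>20)&(h<35)}
    for k,m in M.items():
        cap=m&(W[...,2]>.068)&(W[...,1]>.1)&(W[...,2]<.09); q=W[cap]
        e=cv2.minEnclosingCircle((q[:,:2]*1000).astype(np.float32)) if len(q) else None
        pad=m&(W[...,2]<.02)&(W[...,1]<-.1)&(W[...,1]>-.4)&(abs(W[...,0]-.52)<.1); r=W[pad]
        b=cv2.minAreaRect((r[:,:2]*1000).astype(np.float32))
        print(c,k,len(q),q.mean(0).round(4),np.median(q[:,2]).round(4),e,"pad",len(r),r.mean(0).round(4),b)
    m=(W[...,2]>.034)&(W[...,2]<.047)&(f["d"]>0)&(W[...,1]<-.1)&(W[...,1]>-.4)&(abs(W[...,0]-.52)<.12)
    print("caddy rim",m.sum(),cv2.minAreaRect((W[m][:,:2]*1000).astype(np.float32)))
    m=(W[...,2]>.028)&(W[...,2]<.039)&(f["d"]>0)&(W[...,1]>.12)&(W[...,1]<.37)&(abs(W[...,0]-.48)<.1)
    print("crate rim",m.sum(),cv2.minAreaRect((W[m][:,:2]*1000).astype(np.float32)))
```

```text
top red 95 [0.4715 0.1961 0.0754] 0.0758 ((471.3782958984375, 196.3980255126953), 11.881490707397461) pad 702 [ 0.5458 -0.159   0.007 ] ((535.1469116210938, -194.53778076171875), (136.55714416503906, 63.75463104248047), 72.14865112304688)
top blue 98 [0.4816 0.2477 0.0754] 0.0757 ((481.72027587890625, 248.1280059814453), 11.675410270690918) pad 664 [ 0.5031 -0.2989  0.0072] ((503.1009826660156, -298.6451110839844), (60.33447265625, 61.44209289550781), 73.16575622558594)
top yellow 96 [0.4919 0.3001 0.0751] 0.0751 ((491.78326416015625, 300.1174011230469), 12.09305477142334) pad 707 [ 0.5244 -0.2287  0.007 ] ((524.8558959960938, -228.87371826171875), (63.07155990600586, 63.11911392211914), 72.98220825195312)
caddy rim 721 ((525.7088623046875, -227.98377990722656), (224.17811584472656, 82.89143371582031), 72.98060607910156)
crate rim 711 ((481.7923889160156, 248.7217559814453), (176.37428283691406, 68.96308898925781), 78.76982879638672)
scene red 77 [0.4723 0.1984 0.0748] 0.0755 ((470.09185791015625, 199.46456909179688), 13.375173568725586) pad 355 [ 0.5382 -0.1632  0.007 ] ((511.18133544921875, -248.58944702148438), (235.24075317382812, 56.27240753173828), 73.25399017333984)
scene blue 78 [0.4819 0.2501 0.0752] 0.0754 ((481.134521484375, 250.11215209960938), 13.316704750061035) pad 277 [ 0.4962 -0.3032  0.0074] ((495.5535583496094, -304.114501953125), (50.11602783203125, 55.33086395263672), 71.6298828125)
scene yellow 77 [0.4922 0.3014 0.0754] 0.0759 ((490.77581787109375, 302.502685546875), 12.35610294342041) pad 297 [ 0.5186 -0.2323  0.0075] ((517.7518920898438, -232.24951171875), (51.38261413574219, 51.843509674072266), 74.94767761230469)
caddy rim 647 ((525.0701293945312, -226.34228515625), (225.70701599121094, 84.22626495361328), 73.15140533447266)
crate rim 658 ((480.8805236816406, 250.23281860351562), (175.04498291015625, 72.42488098144531), 78.93765258789062)
```

```bash
python3 -m inch '[[[0,0,0],[0,0,0.145],1],[[0,0,0],[0,0,0.145],1],[[0,0,0],[0,0,0.145],1],[[0,0,0],[0,0,0.145],1],[[0,0,0],[0,0,0.145],1],[[0,0,0],[0,0,0.145],1],[[0,0,0],[0,0,0.145],1],[[0,0,0],[0,0,0.145],1]]'; python3 -m inch '[[[0,0,0],[0,0,0.1],1],[[0,0,0],[0,0,0.1],1],[[0,0,0],[0,0,0],1]]'
cat > go.py <<'E'
import sys
from h import *
T={"r":(.4715,.197),"b":(.4817,.249),"y":(.492,.3005),"R":(.546,-.1585),"Y":(.525,-.228),"B":(.5035,-.298)}
s=manip.state(); p=np.array(s["tool_pos"]); q=rot(); m=q.as_matrix()
z=float(sys.argv[2]) if len(sys.argv)>2 else p[2]
print("t",round(s["time"],2),"pos",p.round(4),"yaw y",np.degrees(np.arctan2(m[1,1],m[0,1])).round(1),"tilt",m[:,2].round(4),"shift",q.inv().apply(np.r_[T[sys.argv[1]],z]-p).round(4),"w",s["gripper_width"],"F",np.round(s["contact_force"],1), "j6",round(s["joint_pos"][5],2))
E
python3 go.py r .15
```

```text
time: 1.9
tool_pos: [0.2484, 0.5735, 0.2563]
tool_rot: [0.0, 0.709, 0.706, -0.0]
contact_force: [0.2, -0.2, -0.1]
gripper_width: 0.996
grasp_force: 0.0
time: 2.2
tool_pos: [0.2484, 0.5735, 0.2563]
tool_rot: [0.0, 0.773, 0.634, -0.0]
contact_force: [0.5, 0.4, -0.5]
gripper_width: 1.002
grasp_force: 0.0
t 2.2 pos [0.2484 0.5735 0.2563] yaw y -11.3 tilt [-0. -0. -1.] shift [-0.3253  0.2927  0.1063] w 1.0024453367889927 F [ 0.5  0.4 -0.5] j6 1.24
```

```bash
python3 -m inch '[[[-0.032,0.029,0.01],[0,0,0],0.7],[[-0.032,0.029,0.01],[0,0,0],0.7],[[-0.032,0.029,0.01],[0,0,0],0.7],[[-0.032,0.029,0.01],[0,0,0],0.7],[[-0.032,0.029,0.01],[0,0,0],0.7],[[-0.032,0.029,0.01],[0,0,0],0.7],[[-0.032,0.029,0.01],[0,0,0],0.7],[[-0.032,0.029,0.01],[0,0,0],0.7]]' >/dev/null; python3 -m inch '[[[-0.032,0.029,0.01],[0,0,0],0.7],[[-0.032,0.029,0.01],[0,0,0],0.7],[[0,0,0],[0,0,0],0.7],[[0,0,0],[0,0,0],0.7]]'>/dev/null
python3 go.py r .11
```

```text
t 3.4 pos [0.47   0.2021 0.1561] yaw y -11.4 tilt [-7.e-04  3.e-04 -1.e+00] shift [-0.0047  0.0025  0.0461] w 0.6987260910840485 F [0.1 0.3 0.1] j6 0.46
```

```bash
python3 -m inch '[[[-0.005,0.002,0.016],[0,0,0],0.7],[[0,0,0.015],[0,0,0],0.7],[[0,0,0.012],[0,0,0],0.7],[[0,0,0],[0,0,0],0.7],[[0,0,0],[0,0,0],0.7]]'>/dev/null
python3 go.py r .076; python3 -c "
from h import *
p,d=manip.grab_frame('wrist');save(p,'w1.png')
c,Rm,t=cam('wrist');print(c,-Rm.T@t.reshape(3),Rm)"
```

```text
t 3.9 pos [0.4704 0.198  0.113 ] yaw y -11.3 tilt [-8.e-04 -1.e-04 -1.e+00] shift [-0.0007  0.0013  0.037 ] w 0.7031817806628794 F [-0.4 -0.1  0.3] j6 0.45
[[325.1922621    0.         278.79578737]
 [  0.         325.1922621  211.03927137]
 [  0.           0.           1.        ]] [0.48741066 0.27540895 0.23082578] [[ 9.80514692e-01 -1.96445091e-01  5.13975758e-04]
 [-1.87180620e-01 -9.33472590e-01  3.05928650e-01]
 [-5.96183993e-02 -3.00063743e-01 -9.52054304e-01]]
```

View pics/w1.png

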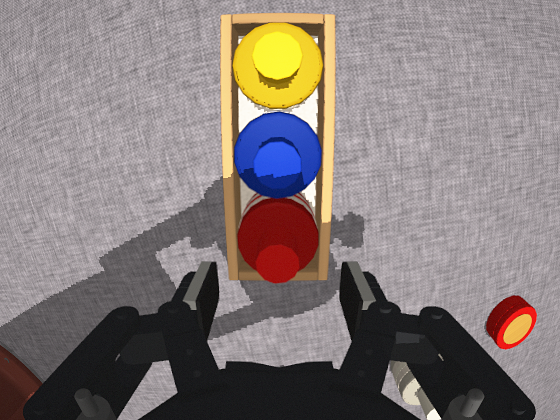

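The wrist view shows the red cap at (278,265), centred between the fingers at (200,295) and (357,295), with blue (277,160) and yellow (277,55) behind it. I'll descend and grip.

```bash
python3 -m inch '[[[-0.001,0.001,0.012],[0,0,0],0.6],[[0,0,0.012],[0,0,0],0.6],[[0,0,0.013],[0,0,0],0.6],[[0,0,0],[0,0,0],0.6],[[0,0,0],[0,0,0],0.6]]'; python3 go.py r .076; python3 -m inch '[[[0,0,0],[0,0,0],0],[[0,0,0],[0,0,0],0],[[0,0,0],[0,0,0],0],[[0,0,0],[0,0,0],0],[[0,0,0],[0,0,0],0],[[0,0,0],[0,0,0],0],[[0,0,0],[0,0,0],0],[[0,0,0],[0,0,0],0]]'
```

```text
time: 4.45
tool_pos: [0.471, 0.196, 0.0754]
tool_rot: [-0.0, 0.774, 0.634, -0.001]
contact_force: [0.1, -0.8, 0.7]
gripper_width: 0.6
grasp_force: 0.0
t 4.45 pos [0.471  0.196  0.0754] yaw y -11.4 tilt [-1.7e-03 -4.0e-04 -1.0e+00] shift [ 0.0011  0.0002 -0.0006] w 0.5995631947805986 F [ 0.1 -0.8  0.7] j6 0.45
time: 5.25
tool_pos: [0.4717, 0.1964, 0.0768]
tool_rot: [-0.0, 0.774, 0.634, 0.0]
contact_force: [-3.9, 0.7, 5.7]
gripper_width: 0.263
grasp_force: 58.7
```

```bash
python3 -m inch '[[[0,0,-0.01],[0,0,0],0],[[0,0,-0.015],[0,0,0],0],[[0,0,-0.02],[0,0,0],0],[[0,0,-0.02],[0,0,0],0],[[0,0,-0.02],[0,0,0],0],[[0,0,-0.015],[0,0,0],0],[[0,0,0],[0,0,0],0],[[0,0,0],[0,0,0],0]]'; python3 go.py R .18;python3 -c "
from h import *
p,d=manip.grab_frame('wrist');save(p,'w2.png')"
```

```text
time: 6.05
tool_pos: [0.4716, 0.1962, 0.1764]
tool_rot: [0.0, 0.774, 0.634, 0.0]
contact_force: [-0.3, -0.3, -2.2]
gripper_width: 0.258
grasp_force: 58.7
t 6.05 pos [0.4716 0.1962 0.1764] yaw y -11.3 tilt [ 5.e-04  0.e+00 -1.e+00] shift [-0.3331  0.1427 -0.0036] w 0.2584436471544198 F [-0.3 -0.3 -2.2] j6 0.45
```

View pics/w2.png

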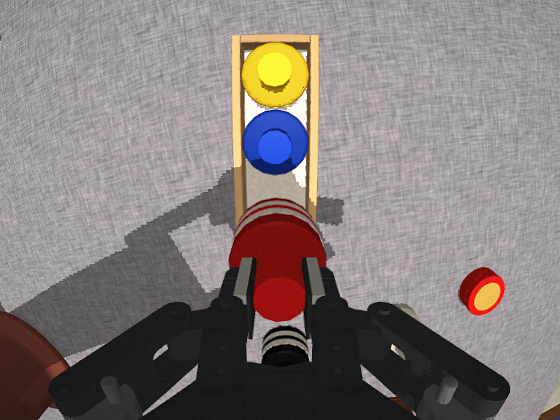

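Red is lifted upright (cap at (279,300)); blue (275,145) and yellow (275,70) still stand in the crate. Next I carry red to its pad.

```bash
python3 -m inch '[[[-0.015,0.006,0],[0,0,0],0],[[-0.033,0.014,0],[0,0,0],0],[[-0.033,0.014,0],[0,0,0],0],[[-0.033,0.014,0],[0,0,0],0],[[-0.033,0.014,0],[0,0,0],0],[[-0.033,0.014,0],[0,0,0],0],[[-0.033,0.014,0],[0,0,0],0],[[-0.033,0.014,0],[0,0,0],0]]' >/dev/null; python3 -m inch '[[[-0.033,0.014,0],[0,0,0],0],[[-0.033,0.014,0],[0,0,0],0],[[-0.015,0.009,0],[0,0,0],0],[[-0.006,0.002,0],[0,0,0],0],[[0,0,0],[0,0,0],0],[[0,0,0],[0,0,0],0],[[0,0,0],[0,0,0],0]]'; python3 go.py R .085
```

```text
time: 7.6
tool_pos: [0.5461, -0.157, 0.1761]
tool_rot: [-0.0, 0.773, 0.634, 0.0]
contact_force: [0.0, 0.5, -2.7]
gripper_width: 0.262
grasp_force: 58.8
t 7.6 pos [ 0.5461 -0.157   0.1761] yaw y -11.3 tilt [-4.e-04  5.e-04 -1.e+00] shift [-0.0015  0.0002  0.0911] w 0.26183153193062714 F [ 0.   0.5 -2.7] j6 -0.21
```

```bash
python3 -m inch '[[[-0.001,0,0.02],[0,0,0],0],[[0,0,0.02],[0,0,0],0],[[0,0,0.02],[0,0,0],0],[[0,0,0.015],[0,0,0],0],[[0,0,0.01],[0,0,0],0],[[0,0,0.003],[0,0,0],0],[[0,0,0],[0,0,0],0],[[0,0,0],[0,0,0],0]]'; python3 go.py R .0838;  python3 -m inch '[[[0,0,0.002],[0,0,0],0],[[0,0,0.002],[0,0,0],0],[[0,0,0],[0,0,0],0],[[0,0,0],[0,0,0],0]]'
```

```text
time: 8.4
tool_pos: [0.5468, -0.1596, 0.0894]
tool_rot: [0.001, 0.774, 0.634, 0.0]
contact_force: [0.4, 0.1, -1.7]
gripper_width: 0.259
grasp_force: 58.9
t 8.4 pos [ 0.5468 -0.1596  0.0894] yaw y -11.3 tilt [ 1.7e-03 -7.0e-04 -1.0e+00] shift [ 0.001  -0.001   0.0056] w 0.2588242251524917 F [ 0.4  0.1 -1.7] j6 -0.22
time: 8.8
tool_pos: [0.5461, -0.1594, 0.0843]
tool_rot: [-0.0, 0.774, 0.634, -0.0]
contact_force: [-0.6, 0.8, -1.4]
gripper_width: 0.261
grasp_force: 58.9
```

```bash
python3 -m inch '[[[0,0,0.001],[0,0,0],0],[[0,0,0],[0,0,0],0],[[0,0,0],[0,0,0],0]]'; python3 go.py R .0838
```

```text
time: 9.1
tool_pos: [0.5463, -0.1595, 0.0839]
tool_rot: [0.0, 0.774, 0.634, 0.0]
contact_force: [-2.2, 0.3, 3.0]
gripper_width: 0.259
grasp_force: 59.2
t 9.1 pos [ 0.5463 -0.1595  0.0839] yaw y -11.3 tilt [ 3.e-04 -3.e-04 -1.e+00] shift [ 0.0009 -0.0005  0.0001] w 0.2591204287914522 F [-2.2  0.3  3. ] j6 -0.22
```

```bash
python3 -m inch '[[[0,0,0],[0,0,0],0.35],[[0,0,0],[0,0,0],0.55],[[0,0,0],[0,0,0],0.6],[[0,0,0],[0,0,0],0.6],[[0,0,-0.015],[0,0,0],0.6],[[0,0,-0.03],[0,0,0],0.6],[[0,0,-0.03],[0,0,0],0.6],[[0,0,0],[0,0,0],0.6]]'; python3 go.py b .16;python3 -c "
from h import *
p,d=manip.grab_frame('wrist');save(p,'w3.png')"
```

```text
time: 9.9
tool_pos: [0.5493, -0.1607, 0.1652]
tool_rot: [0.005, 0.773, 0.634, 0.003]
contact_force: [0.2, -0.2, 1.0]
gripper_width: 0.602
grasp_force: 0.0
t 9.9 pos [ 0.5493 -0.1607  0.1652] yaw y -11.3 tilt [ 0.0101 -0.0044 -0.9999] shift [ 0.3885 -0.1469  0.0027] w 0.6019718049139355 F [ 0.2 -0.2  1. ] j6 -0.22
```

View pics/w3.png

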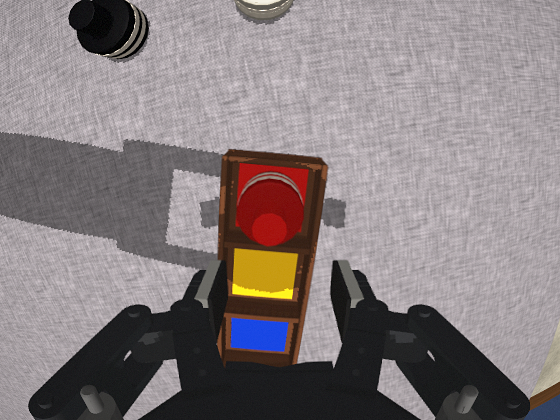

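Red stands in the red compartment, with its cap at (270,228). Next is blue.

```bash
python3 -m inch '[[[0.015,-0.006,0],[0,0,0],0.6],[[0.035,-0.013,0],[0,0,0],0.6],[[0.035,-0.013,0],[0,0,0],0.6],[[0.035,-0.013,0],[0,0,0],0.6],[[0.035,-0.013,0],[0,0,0],0.6],[[0.035,-0.013,0],[0,0,0],0.6],[[0.035,-0.013,0],[0,0,0],0.6],[[0.035,-0.013,0],[0,0,0],0.6]]' >/dev/null; python3 -m inch '[[[0.035,-0.013,0],[0,0,0],0.6],[[0.035,-0.013,0],[0,0,0],0.6],[[0.035,-0.014,0],[0,0,0],0.6],[[0.023,-0.01,0],[0,0,0],0.6],[[0,0,0],[0,0,0],0.6],[[0,0,0],[0,0,0],0.6]]'>/dev/null;  python3 go.py b .077
```

```text
t 11.35 pos [0.4767 0.2503 0.1569] yaw y -11.2 tilt [-0.0027 -0.0012 -1.    ] shift [-0.0002  0.0053  0.0798] w 0.5997387825507317 F [ 0.9 -0.1 -0.1] j6 0.54
```

```bash
python3 -m inch '[[[0,0.005,0.02],[0,0,0],0.6],[[0,0,0.02],[0,0,0],0.6],[[0,0,0.015],[0,0,0],0.6],[[0,0,0],[0,0,0],0.6],[[0,0,0],[0,0,0],0.6]]'>/dev/null;  python3 go.py b .077
```

```text
t 11.85 pos [0.483  0.2484 0.103 ] yaw y -11.4 tilt [-9.e-04 -3.e-04 -1.e+00] shift [ 0.0003 -0.0014  0.026 ] w 0.5941829999468962 F [-0.1 -0.4  0.2] j6 0.54
```

```bash
python3 -m inch '[[[0,-0.001,0.01],[0,0,0],0.6],[[0,0,0.01],[0,0,0],0.6],[[0,0,0.006],[0,0,0],0.6],[[0,0,0],[0,0,0],0.6],[[0,0,0],[0,0,0],0.6]]'>/dev/null;  python3 go.py b .077;  python3 -m inch '[[[0,0,0],[0,0,0],0],[[0,0,0],[0,0,0],0],[[0,0,0],[0,0,0],0],[[0,0,0],[0,0,0],0],[[0,0,0],[0,0,0],0],[[0,0,0],[0,0,0],0],[[0,0,0],[0,0,0],0]]'
```

```text
t 12.35 pos [0.4821 0.2492 0.0771] yaw y -11.3 tilt [-4.e-04 -2.e-04 -1.e+00] shift [-0.0002 -0.0003  0.0001] w 0.5977847712139445 F [-0.3 -0.9  1.1] j6 0.54
time: 13.05
tool_pos: [0.4822, 0.2494, 0.0777]
tool_rot: [-0.0, 0.774, 0.634, 0.0]
contact_force: [-3.6, 1.4, 5.1]
gripper_width: 0.257
grasp_force: 58.7
```

```bash
python3 -m inch '[[[0,0,-0.01],[0,0,0],0],[[0,0,-0.015],[0,0,0],0],[[0,0,-0.02],[0,0,0],0],[[0,0,-0.02],[0,0,0],0],[[0,0,-0.02],[0,0,0],0],[[0,0,-0.02],[0,0,0],0],[[0,0,-0.01],[0,0,0],0],[[0,0,0],[0,0,0],0]]'; python3 go.py B .19
```

```text
time: 13.85
tool_pos: [0.4835, 0.2495, 0.195]
tool_rot: [0.001, 0.774, 0.634, 0.002]
contact_force: [0.2, -0.3, -1.4]
gripper_width: 0.26
grasp_force: 58.6
t 13.85 pos [0.4835 0.2495 0.195 ] yaw y -11.4 tilt [ 0.0046  0.0014 -1.    ] shift [-0.5328  0.1274  0.0043] w 0.2603631802815712 F [ 0.2 -0.3 -1.4] j6 0.54
```

```bash
python3 -m inch '[[[-0.015,0.004,0],[0,0,0],0],[[-0.035,0.008,0],[0,0,0],0],[[-0.035,0.008,0],[0,0,0],0],[[-0.035,0.008,0],[0,0,0],0],[[-0.035,0.008,0],[0,0,0],0],[[-0.035,0.008,0],[0,0,0],0],[[-0.035,0.008,0],[0,0,0],0],[[-0.035,0.008,0],[0,0,0],0]]' >/dev/null; python3 -m inch '[[[-0.035,0.008,0],[0,0,0],0],[[-0.035,0.008,0],[0,0,0],0],[[-0.035,0.009,0],[0,0,0],0],[[-0.035,0.009,0],[0,0,0],0],[[-0.035,0.009,0],[0,0,0],0],[[-0.035,0.009,0],[0,0,0],0],[[-0.035,0.009,0],[0,0,0],0],[[-0.018,0.007,0],[0,0,0],0]]'>/dev/null;python3 -m inch '[[[-0.01,0.002,0],[0,0,0],0],[[0,0,0],[0,0,0],0],[[0,0,0],[0,0,0],0]]'; python3 go.py B .089
```

```text
time: 15.75
tool_pos: [0.5045, -0.298, 0.1917]
tool_rot: [-0.001, 0.773, 0.634, 0.0]
contact_force: [-0.0, 0.4, -1.3]
gripper_width: 0.258
grasp_force: 58.7
t 15.75 pos [ 0.5045 -0.298   0.1917] yaw y -11.3 tilt [-9.0e-04  1.3e-03 -1.0e+00] shift [-0.0004 -0.0009  0.1027] w 0.2579557879223791 F [-0.   0.4 -1.3] j6 -0.46
```

```bash
python3 -m inch '[[[0,-0.001,0.02],[0,0,0],0],[[0,0,0.025],[0,0,0],0],[[0,0,0.025],[0,0,0],0],[[0,0,0.02],[0,0,0],0],[[0,0,0.01],[0,0,0],0],[[0,0,0.003],[0,0,0],0],[[0,0,0],[0,0,0],0],[[0,0,0],[0,0,0],0]]'; python3 go.py B .0847;  python3 -m inch '[[[0,0,0.002],[0,0,0],0],[[0,0,0.001],[0,0,0],0],[[0,0,0.001],[0,0,0],0],[[0,0,0],[0,0,0],0],[[0,0,0],[0,0,0],0]]';python3 go.py B .0847
```

```text
time: 16.55
tool_pos: [0.5047, -0.2991, 0.0908]
tool_rot: [0.001, 0.773, 0.634, 0.0]
contact_force: [0.0, -0.1, -1.7]
gripper_width: 0.256
grasp_force: 58.7
t 16.55 pos [ 0.5047 -0.2991  0.0908] yaw y -11.3 tilt [ 0.0019 -0.0014 -1.    ] shift [ 0.0009 -0.0014  0.0061] w 0.2562988143540543 F [ 0.  -0.1 -1.7] j6 -0.46
time: 17.05
tool_pos: [0.5038, -0.2988, 0.0853]
tool_rot: [-0.0, 0.774, 0.634, 0.0]
contact_force: [-0.4, 0.1, -2.3]
gripper_width: 0.261
grasp_force: 58.7
t 17.05 pos [ 0.5038 -0.2988  0.0853] yaw y -11.4 tilt [-1.e-04  1.e-04 -1.e+00] shift [ 0.0007 -0.0005  0.0006] w 0.26061832922924305 F [-0.4  0.1 -2.3] j6 -0.46
```

```bash
python3 -m inch '[[[0,0,0.001],[0,0,0],0],[[0,0,0],[0,0,0],0],[[0,0,0],[0,0,0],0]]'
```

```text
time: 17.35
tool_pos: [0.504, -0.299, 0.0847]
tool_rot: [0.0, 0.774, 0.634, -0.0]
contact_force: [-1.4, 0.9, 2.3]
gripper_width: 0.26
grasp_force: 59.0
```

Contact. Release and rise.

```bash
python3 -m inch '[[[0,0,0],[0,0,0],0.35],[[0,0,0],[0,0,0],0.55],[[0,0,0],[0,0,0],0.6],[[0,0,0],[0,0,0],0.6],[[0,0,-0.015],[0,0,0],0.6],[[0,0,-0.03],[0,0,0],0.6],[[0,0,-0.03],[0,0,0],0.6],[[0,0,0],[0,0,0],0.6]]'; python3 go.py y .16
```

```text
time: 18.15
tool_pos: [0.5067, -0.3009, 0.1664]
tool_rot: [0.005, 0.773, 0.634, 0.001]
contact_force: [0.5, 0.0, 0.6]
gripper_width: 0.598
grasp_force: 0.0
t 18.15 pos [ 0.5067 -0.3009  0.1664] yaw y -11.3 tilt [ 0.0088 -0.0068 -0.9999] shift [ 0.5868 -0.1327  0.0022] w 0.5982723198036421 F [0.5 0.  0.6] j6 -0.46
```

```bash
python3 -m inch '[[[0.015,-0.004,0],[0,0,0],0.6],[[0.036,-0.008,0],[0,0,0],0.6],[[0.036,-0.008,0],[0,0,0],0.6],[[0.036,-0.008,0],[0,0,0],0.6],[[0.036,-0.008,0],[0,0,0],0.6],[[0.036,-0.008,0],[0,0,0],0.6],[[0.036,-0.008,0],[0,0,0],0.6],[[0.036,-0.008,0],[0,0,0],0.6]]' >/dev/null; python3 -m inch '[[[0.036,-0.008,0],[0,0,0],0.6],[[0.036,-0.008,0],[0,0,0],0.6],[[0.036,-0.008,0],[0,0,0],0.6],[[0.036,-0.008,0],[0,0,0],0.6],[[0.036,-0.008,0],[0,0,0],0.6],[[0.036,-0.009,0],[0,0,0],0.6],[[0.036,-0.009,0],[0,0,0],0.6],[[0.036,-0.009,0],[0,0,0],0.6]]'>/dev/null; python3 -m inch '[[[0.03,-0.008,0],[0,0,0],0.6],[[0,0,0],[0,0,0],0.6],[[0,0,0],[0,0,0],0.6]]'>/dev/null;python3 go.py y .078
```

```text
t 20.05 pos [0.485  0.3016 0.158 ] yaw y -11.2 tilt [-0.0024 -0.0014 -1.    ] shift [0.0004 0.0072 0.08  ] w 0.5978447845393315 F [0.4 0.8 0.2] j6 0.62
```

```bash
python3 -m inch '[[[0,0.006,0.02],[0,0,0],0.6],[[0,0,0.02],[0,0,0],0.6],[[0,0,0.015],[0,0,0],0.6],[[0,0,0],[0,0,0],0.6],[[0,0,0],[0,0,0],0.6]]'>/dev/null;  python3 go.py y .078;python3 -c "
from h import *
p,d=manip.grab_frame('wrist');save(p,'w4.png')"
```

```text
t 20.55 pos [0.4922 0.2996 0.1041] yaw y -11.4 tilt [-8.e-04 -4.e-04 -1.e+00] shift [ 0.0009 -0.0004  0.0261] w 0.6007580720245564 F [-0.1  0.3 -0. ] j6 0.62
```

View pics/w4.png

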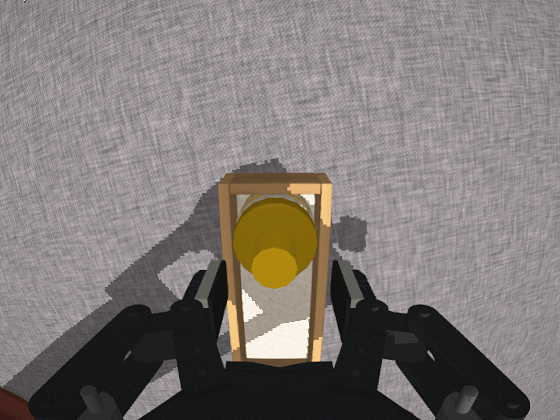

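Yellow stands upright in the crate with its cap at (274,267), about 1 mm left of the finger centre. I'll shift slightly, descend and grip.

```bash
python3 -m inch '[[[0.001,-0.001,0.01],[0,0,0],0.6],[[0,0,0.01],[0,0,0],0.6],[[0,0,0.006],[0,0,0],0.6],[[0,0,0],[0,0,0],0.6],[[0,0,0],[0,0,0],0.6]]'>/dev/null;  python3 go.py y .077;  python3 -m inch '[[[0,0,0],[0,0,0],0],[[0,0,0],[0,0,0],0],[[0,0,0],[0,0,0],0],[[0,0,0],[0,0,0],0],[[0,0,0],[0,0,0],0],[[0,0,0],[0,0,0],0],[[0,0,0],[0,0,0],0]]'
```

```text
t 21.1 pos [0.4915 0.3013 0.0779] yaw y -11.3 tilt [-6.e-04 -3.e-04 -1.e+00] shift [-0.0007  0.0007  0.0009] w 0.6048972107093051 F [ 0.8 -0.   0.7] j6 0.62
time: 21.8
tool_pos: [0.4919, 0.3015, 0.0788]
tool_rot: [0.0, 0.774, 0.634, 0.0]
contact_force: [-1.2, 0.0, 3.5]
gripper_width: 0.257
grasp_force: 58.7
```

```bash
python3 -m inch '[[[0,0,-0.01],[0,0,0],0],[[0,0,-0.015],[0,0,0],0],[[0,0,-0.02],[0,0,0],0],[[0,0,-0.02],[0,0,0],0],[[0,0,-0.02],[0,0,0],0],[[0,0,-0.025],[0,0,0],0],[[0,0,-0.015],[0,0,0],0],[[0,0,0],[0,0,0],0]]'; python3 go.py Y .2
```

```text
time: 22.6
tool_pos: [0.4932, 0.302, 0.2071]
tool_rot: [0.001, 0.774, 0.634, 0.003]
contact_force: [1.2, -1.1, -1.5]
gripper_width: 0.254
grasp_force: 58.8
t 22.6 pos [0.4932 0.302  0.2071] yaw y -11.3 tilt [ 0.0057  0.0025 -1.    ] shift [-0.5134  0.1354  0.0059] w 0.25382390711824054 F [ 1.2 -1.1 -1.5] j6 0.62
```

```bash
python3 -m inch '[[[-0.015,0.004,0],[0,0,0],0],[[-0.035,0.009,0],[0,0,0],0],[[-0.035,0.009,0],[0,0,0],0],[[-0.035,0.009,0],[0,0,0],0],[[-0.035,0.009,0],[0,0,0],0],[[-0.035,0.009,0],[0,0,0],0],[[-0.035,0.009,0],[0,0,0],0],[[-0.035,0.009,0],[0,0,0],0]]' >/dev/null; python3 -m inch '[[[-0.035,0.009,0],[0,0,0],0],[[-0.035,0.009,0],[0,0,0],0],[[-0.035,0.009,0],[0,0,0],0],[[-0.035,0.01,0],[0,0,0],0],[[-0.035,0.01,0],[0,0,0],0],[[-0.035,0.01,0],[0,0,0],0],[[-0.03,0.008,0],[0,0,0],0],[[-0.013,0.005,0],[0,0,0],0]]'>/dev/null;python3 -m inch '[[[0,0,0],[0,0,0],0],[[0,0,0],[0,0,0],0],[[0,0,0],[0,0,0],0]]'; python3 go.py Y .09
```

```text
time: 24.5
tool_pos: [0.5247, -0.2273, 0.2027]
tool_rot: [-0.001, 0.773, 0.634, -0.0]
contact_force: [0.9, 0.1, -1.2]
gripper_width: 0.255
grasp_force: 58.9
t 24.5 pos [ 0.5247 -0.2273  0.2027] yaw y -11.3 tilt [-0.001  0.001 -1.   ] shift [-0.0008  0.0005  0.1127] w 0.2551145953948375 F [ 0.9  0.1 -1.2] j6 -0.34
```

```bash
python3 -m inch '[[[0,0,0.02],[0,0,0],0],[[0,0,0.025],[0,0,0],0],[[0,0,0.025],[0,0,0],0],[[0,0,0.025],[0,0,0],0],[[0,0,0.013],[0,0,0],0],[[0,0,0.004],[0,0,0],0],[[0,0,0],[0,0,0],0],[[0,0,0],[0,0,0],0]]'; python3 go.py Y .0858;  python3 -m inch '[[[0,0,0.002],[0,0,0],0],[[0,0,0.001],[0,0,0],0],[[0,0,0],[0,0,0],0],[[0,0,0],[0,0,0],0]]';python3 go.py Y .0858
```

```text
time: 25.3
tool_pos: [0.526, -0.2289, 0.0929]
tool_rot: [0.001, 0.773, 0.634, 0.0]
contact_force: [0.1, -0.3, -1.7]
gripper_width: 0.258
grasp_force: 58.9
t 25.3 pos [ 0.526  -0.2289  0.0929] yaw y -11.3 tilt [ 0.0022 -0.0013 -1.    ] shift [ 0.0007 -0.0012  0.0071] w 0.25846274029141125 F [ 0.1 -0.3 -1.7] j6 -0.34
time: 25.7
tool_pos: [0.5251, -0.2287, 0.0885]
tool_rot: [0.0, 0.774, 0.634, 0.0]
contact_force: [-0.1, 0.1, -0.9]
gripper_width: 0.257
grasp_force: 58.9
t 25.7 pos [ 0.5251 -0.2287  0.0885] yaw y -11.3 tilt [ 2.e-04 -1.e-04 -1.e+00] shift [ 0.0006 -0.0002  0.0027] w 0.257013425763374 F [-0.1  0.1 -0.9] j6 -0.34
```

```bash
python3 -m inch '[[[0,0,0.001],[0,0,0],0],[[0,0,0.001],[0,0,0],0],[[0,0,0],[0,0,0],0],[[0,0,0],[0,0,0],0]]';python3 -m inch '[[[0,0,0.001],[0,0,0],0],[[0,0,0],[0,0,0],0],[[0,0,0],[0,0,0],0]]'
```

```text
time: 26.1
tool_pos: [0.525, -0.2286, 0.0862]
tool_rot: [-0.0, 0.774, 0.634, -0.0]
contact_force: [0.4, 0.5, -1.6]
gripper_width: 0.262
grasp_force: 58.9
time: 26.4
tool_pos: [0.5252, -0.2287, 0.0858]
tool_rot: [0.0, 0.774, 0.634, -0.0]
contact_force: [-3.2, 0.2, 3.7]
gripper_width: 0.257
grasp_force: 59.3
```

```bash
python3 -m inch '[[[0,0,0],[0,0,0],0.35],[[0,0,0],[0,0,0],0.55],[[0,0,0],[0,0,0],0.6],[[0,0,0],[0,0,0],0.6],[[0,0,-0.015],[0,0,0],0.6],[[0,0,-0.03],[0,0,0],0.6],[[0,0,-0.04],[0,0,0],0.6],[[0,0,-0.04],[0,0,0],0.6]]' >/dev/null; python3 -m inch '[[[0.035,0,-0.02],[0,0,0],0.6],[[0.035,0,-0.02],[0,0,0],0.6],[[0.035,0,0],[0,0,0],0.6],[[0.035,0,0],[0,0,0],0.6],[[0.035,0,0],[0,0,0],0.6],[[0.035,0,0],[0,0,0],0.6],[[0,0,0],[0,0,0],0.6],[[0,0,0],[0,0,0],0.6]]'; python3 -c "
from h import *
p,d=manip.grab_frame('scene');save(p,'s9.png')"
```

```text
time: 28.0
tool_pos: [0.5665, -0.0222, 0.2513]
tool_rot: [0.001, 0.773, 0.634, 0.0]
contact_force: [0.6, 0.2, 0.4]
gripper_width: 0.598
grasp_force: 0.0
```

View pics/s9.png

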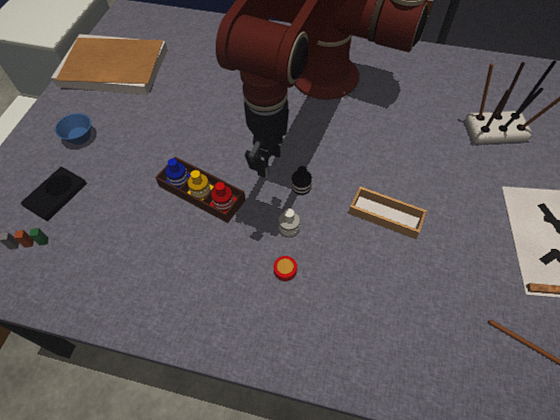

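The scene view shows blue (176,170), yellow (199,183) and red (222,195) upright in the caddy. White (289,222), black (302,181) and the tin (285,268) are still in place and the crate is empty.

```bash
python3 -c "
from plant import manip
print(manip.job_done())"
```

```text
the job is handed in; nothing more can be done
None
```

The red, blue and yellow bottles stand upright in the caddy compartments of their own colours, the white and black bottles and the tin were left untouched, and the job was handed in at about 28 s.

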